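# Gauge the analyser's tube sleeves and sort them

### The job

Check the two yellow tube sleeves on the level gauge pin, one at a time: slide the sleeve along the pin, without forcing it, until it stops, then draw it off. If it went fully home against the upright plate, lay it down flat in the green tray; if it stopped short, lay it down flat in the red tray; never drop it. Have the first sleeve in its tray before you try the second, do not push or knock the other things about on the bench, and let go of everything at the end.

Things in the scene. Friction and masses are not known exactly. Their poses are not given: they have to be found in the camera images.
- sleeve_a: Yellow plastic block sleeve, 80 mm long (its x), 44 x 44 mm square, with a round 32 mm bore right through along x. Starts lying on the bench, bore level. Origin: its centre, 22 mm above what it lies on. Either end fits the pin. About 0.12 kg. Both sleeves look alike; a faulty one has a bar of moulding flash across the middle of its bore, 36 mm in from either end.
- sleeve_b: Yellow plastic block sleeve, 80 mm long (its x), 44 x 44 mm square, with a round 32 mm bore right through along x. Starts lying on the bench, bore level. Origin: its centre, 22 mm above what it lies on. Either end fits the pin. About 0.12 kg. Both sleeves look alike; a faulty one has a bar of moulding flash across the middle of its bore, 36 mm in from either end.
- gauge: The gauge stand, fixed to the bench: dark steel base 150 x 90 x 14 mm, on it an upright aluminium stop plate 64 mm wide (along y), 16 mm thick, its top 110 mm above the bench; from the plate a level steel pin points along the stand's own -x (roughly towards the robot). Origin: on the bench, below the face of the plate that carries the pin; the base runs from 95 mm on the pin's side to 55 mm behind.
- gauge_seat (a point): Root of the gauge pin: the point on the pin's axis in the plate's face, 85 mm above the bench. Axes as the stand: the pin runs from here 62 mm along -x, 26 mm in diameter, its last 18 mm tapering to a flat 14 mm nose. A sleeve fully home touches the plate, its centre 40 mm from here; a faulty one stops with its centre about 66 mm from here.
- tray_pass: Green shallow open tray, fixed, 130 mm (its x) x 160 mm (its y) outside, walls 5 mm thick and 30 mm high, floor 5 mm thick. Origin: the centre of its underside, on the work surface. For sleeves that go fully home.
- tray_fail: Red shallow open tray, fixed, 130 mm (its x) x 160 mm (its y) outside, walls 5 mm thick and 30 mm high, floor 5 mm thick. Origin: the centre of its underside, on the work surface. For sleeves that stop short.
- reagent: White reagent bottle, blue cap, 64 mm diameter, 150 mm tall, loose. Origin: centre of its underside. Leave alone.
- amber: Amber glass bottle, white cap, 54 mm diameter, 110 mm tall, loose. Origin: centre of its underside. Leave alone.
- beaker: Glass beaker, 70 mm diameter, 85 mm tall, loose. Origin: centre of its underside. Leave alone.
- dish: Clear plastic culture dish, 90 mm diameter, 16 mm high, loose. Origin: centre of its underside. Leave alone.
- marker: Black marker pen, 130 mm long (its x), 14 mm thick, loose. Origin: underside, mid-length. Leave alone.
Mind the look-alikes: they are no part of the job. What is shaped like the sleeve_a but purple or turquoise is not meant.

How it is judged:
On the way, in this order (a step that is already met when the one before it is completed fails the run):
1. the first sleeve is slid onto the gauge pin as far as it goes (home to 5 mm, or to 5 mm of its stop) (((x of sleeve_a in the frame of gauge_seat between -0.045 and -0.03 m and y of sleeve_a in the frame of gauge_seat between -0.006 and 0.006 m and z of sleeve_a in the frame of gauge_seat between -0.006 and 0.006 m and angle between the x axis of sleeve_a and the x axis of gauge_seat, either way round below 0.12 rad) or (x of sleeve_b in the frame of gauge_seat between -0.071 and -0.06 m and y of sleeve_b in the frame of gauge_seat between -0.006 and 0.006 m and z of sleeve_b in the frame of gauge_seat between -0.006 and 0.006 m and angle between the x axis of sleeve_b and the x axis of gauge_seat, either way round below 0.12 rad))), for 0.1 s.
2. with the first sleeve lying in the tray of its result, the other is slid onto the pin as far as it goes ((((x of sleeve_a in the frame of tray_pass between -0.06 and 0.06 m and y of sleeve_a in the frame of tray_pass between -0.075 and 0.075 m and z of sleeve_a in the frame of tray_pass between 0.015 and 0.034 m and angle between sleeve_a's own x axis and vertical between 1.4 and 1.74 rad and linear speed of sleeve_a below 0.05 m/s) and (x of sleeve_b in the frame of gauge_seat between -0.071 and -0.06 m and y of sleeve_b in the frame of gauge_seat between -0.006 and 0.006 m and z of sleeve_b in the frame of gauge_seat between -0.006 and 0.006 m and angle between the x axis of sleeve_b and the x axis of gauge_seat, either way round below 0.12 rad)) or ((x of sleeve_b in the frame of tray_fail between -0.06 and 0.06 m and y of sleeve_b in the frame of tray_fail between -0.075 and 0.075 m and z of sleeve_b in the frame of tray_fail between 0.015 and 0.034 m and angle between sleeve_b's own x axis and vertical between 1.4 and 1.74 rad and linear speed of sleeve_b below 0.05 m/s) and (x of sleeve_a in the frame of gauge_seat between -0.045 and -0.03 m and y of sleeve_a in the frame of gauge_seat between -0.006 and 0.006 m and z of sleeve_a in the frame of gauge_seat between -0.006 and 0.006 m and angle between the x axis of sleeve_a and the x axis of gauge_seat, either way round below 0.12 rad)))), for 0.1 s.
At the end, for the whole second after the job is handed in: The sleeve that goes fully home lies flat (bore level to 0.17 rad) on the floor of the green tray and the one that stops short lies flat on the floor of the red tray, both within the walls, at rest and released (x of sleeve_a in the frame of tray_pass between -0.06 and 0.06 m and y of sleeve_a in the frame of tray_pass between -0.075 and 0.075 m and z of sleeve_a in the frame of tray_pass between 0.015 and 0.034 m and angle between sleeve_a's own x axis and vertical between 1.4 and 1.74 rad and linear speed of each of sleeve_a, sleeve_b below 0.05 m/s and x of sleeve_b in the frame of tray_fail between -0.06 and 0.06 m and y of sleeve_b in the frame of tray_fail between -0.075 and 0.075 m and z of sleeve_b in the frame of tray_fail between 0.015 and 0.034 m and angle between sleeve_b's own x axis and vertical between 1.4 and 1.74 rad); the robot touches nothing.
It fails at once if a sleeve is forced on the gauge (more than 50 N between them) (contact force between any of sleeve_a, sleeve_b and gauge above 50 N).
It fails at once if a sleeve is dropped rather than laid down (faster than 0.8 m/s within about 40 mm of the bench) ((height (world z) of sleeve_a below 0.06 m and linear speed of sleeve_a above 0.8 m/s) or (height (world z) of sleeve_b below 0.06 m and linear speed of sleeve_b above 0.8 m/s)).
It fails at once if a bottle, the beaker, the dish or the marker is moved more than 30 mm (distance of any of reagent, amber, beaker, dish, marker from where it was at the start of the episode above 0.03 m).
It also fails if it takes over 70 s, if anything falls off the work surface, if the arm or the gripper's body presses on something with over 40 N, if the wrist force passes 120 N, or if a joint passes its speed limit or range.

### The arm

A 6-joint arm with a two-finger parallel gripper is mounted at the origin on the work surface. World frame = base frame: x ahead of the robot, y to its left, z up, the work surface at z = 0. Lengths are in m, angles in rad, forces in N, time in s.
With the tool pointing down it reaches from about 0.3 to 0.775 m from the base axis. Payload 14.6 kg.
Tool frame: the origin (TCP) lies at the very end of the fingers, on their centre line; the grasp point (between the pads) lies 19 mm behind it; z points along the fingers, x is the direction in which the jaws open and shut, and the axes are right-handed (so a half turn about z gives the same grasp; the last joint's range is limited). The gripper opens to 94 mm and grips with 3 to 60 N. Pads are 16 mm wide; open, the fingers measure 119 mm over their backs; the gripper's body (75 mm by 177 mm) begins 78 mm behind the grasp point.
Start: joints at [1.071, 0.3, 1.521, -0, 1.321, -0.067], TCP at [0.231, 0.499, 0.185] pointing down, gripper open.
Joint ranges: [-3.03, 3.03], [-0.79, 2.21], [0.23, 2.52], [-1.04, 4.18], [0, 3.07], [-2.55, 2.55]. Speed limits (rad/s): [2.22, 2.22, 2.57, 3.14, 3.14, 3.14].

### API

Orientations are given as [roll, pitch, yaw] about the fixed x, y, z axes, in that order (R = Rz(yaw) Ry(pitch) Rx(roll)).
In Python, from station import ctrl gives the robot as it stands.
- The arm moves only by the shell command python3 -m inch 'ROWS' [FORCE]. ROWS is JSON, one flat list of numbers, 7 for each row, row after row: the shift along the tool's x, y, z in cm, then the turn, a rotation vector about the tool's x, y, z in rad, then the opening, from 0 (shut) to 1 (fully open). In form: [tx, ty, tz, wx, wy, wz, claw, tx, ty, tz, wx, wy, wz, claw, ...]. A call has 1 to 20 rows; each row shifts and turns the commanded pose from where the row before left it, along the tool's axes as they then stand; what a row does not reach is not made up. A row lasts 1/8 s, in which the tool goes at most 62.5 mm and 10.7 degrees, less where a joint would pass 70% of its speed; a pose out of reach is approached as far as the arm can. A call is refused whole if a number of a shift passes 6.25 or a number of a turn 0.188, either way. A call with a gripper value outside its range is refused whole. The fingers move at their own pace and stop on an object; FORCE is the grip in N (left out, the last holds). Time passes only in rows, so rows that do not move let the fingers close. It gives the time, the measured TCP pose, the force and the opening at its end, in the units of the state.
- ctrl.get_obs(): the state, without advancing time (a new reading comes with each control period).
- ctrl.camera(name): name is "scene" or "top" or "wrist"; returns (picture, depth): 384x512x3 uint8, red, green, blue; 384x512 float32, m along the optical axis (not along the pixel's ray), 0 where there is no reading.
- ctrl.camera_params(name): a dict with "vertical_fov" (degrees; the focal length in pixels is half the picture's height over the tangent of half this angle, whatever the lens; pixels are square), "cx", "cy" (the principal point, pixels), "camera_from_world" (4x4, takes a point from world to camera coordinates); the wrist camera has in their place "mount" (4x4, takes a point from camera to tool coordinates, whose origin is the TCP and whose axes are the tool frame's). Camera axes: x right, y down, z forward; pixel columns grow to the right and rows downward; lengths in m; the calibration is good to about 2 mm. A picture is of the moment at which its call begins: read the wrist's pose just before it. camera_params takes no time and is no camera call.
- ctrl.hand_in(): hands the job in, once; it reports no verdict.
Trained networks look in the newest picture that a camera, given by its name, has taken for a name from the list of things; names that differ only in an ending like _2 or _b are one class to them, and where a whole thing is asked for, a point or a joint stands for the part that bears it (a point fixed in the world has none). Each returns a list of dicts, best first, with "score" (0 to 1); they miss things now and then, are a little off and sometimes report something else, mostly with a low value. They report only what shows in the picture. A call takes as long as a camera call. They do not tell look-alikes from the thing itself.
- ctrl.spot_in(camera, label): "bbox" ([centre column, centre row, width, height] in pixels, round what is visible of it).
- ctrl.place_of(camera, label): "centre" ([column, row] in pixels: a listed point, or the origin of a listed thing).
The state is a dict: "time_s": time; "qpos": joint angles; "joint_vel": joint speeds; "tau": joint torques, N m; "ee_pos": TCP position; "eef_rot": TCP orientation; "force": force on the tool from outside, world axes, zero at the start; "moment": the same for the moment, N m; "grip_width": finger opening in m.
Only numpy, scipy, OpenCV 4.12 (cv2) and the standard library are available. Lean on these libraries where they do the work, as an engineer would, in place of code of your own. Each camera call takes 0.05 s, during which the arm holds its last target. There are 200 camera calls.

## Working session

There is one attempt and no reset: what is moved stays moved. The work goes in short steps, Python scripts to look and compute and a shell command to move; the robot and the scene stay as the last step left them, time stands still between calls to the robot, and variables do not carry over. Pictures are saved under pics/ and viewed, about 8 in all and at most 12, crops included, and the job is handed in when it is done.

```bash
mkdir -p pics; ls; cat > h.py <<'E'
import numpy as np, cv2
from station import ctrl
from scipy.spatial.transform import Rotation as R
def K(n):
    p=ctrl.camera_params(n); f=192/np.tan(np.radians(p["vertical_fov"])/2)
    return p,f
def cw(n,obs=None):
    p,f=K(n)
    if n=="wrist":
        o=obs or ctrl.get_obs(); T=np.eye(4); T[:3,:3]=R.from_euler('xyz',o["eef_rot"]).as_matrix(); T[:3,3]=o["ee_pos"]
        return T@np.array(p["mount"])
    return np.linalg.inv(np.array(p["camera_from_world"]))
def cloud(n,d,M):
    p,f=K(n); v,u=np.mgrid[:384,:512]
    P=np.stack([(u-p["cx"])/f*d,(v-p["cy"])/f*d,d],-1)
    return P@M[:3,:3].T+M[:3,3]
def snap(n,name=None):
    o=ctrl.get_obs(); M=cw(n,o); im,d=ctrl.camera(n); im=np.array(im)
    if name: cv2.imwrite(f"pics/{name}.png",im[...,::-1])
    return im,d,cloud(n,d,M)
E
python3 - <<'E'
from h import *
for n in ("scene","top"):
    im,d,P=snap(n,n+"0")
    p=ctrl.camera_params(n);print(n,p["vertical_fov"],p["cx"],p["cy"],cw(n).round(3).tolist())
    for l in ["sleeve_a","gauge","gauge_seat","tray_pass","tray_fail","reagent","amber","beaker","dish","marker"]:
        r=ctrl.place_of(n,l)
        print(l,[(np.round(x["centre"]).tolist(),round(x["score"],2),P[min(383,max(0,int(x["centre"][1]))),min(511,max(0,int(x["centre"][0])))].round(3).tolist()) for x in r[:5]])
a=cv2.imread("pics/scene0.png");b=cv2.imread("pics/top0.png")
print(ctrl.get_obs())
E
```

```text
pics
scene 51.98728955970953 252.74739518964284 187.09629405285065 [[0.13, 0.647, -0.751, 1.394], [0.991, -0.099, 0.086, -0.17], [-0.019, -0.756, -0.654, 0.837], [0.0, 0.0, 0.0, 1.0]]
sleeve_a [([207.0, 157.0], 0.76, [0.305, -0.198, 0.043]), ([172.0, 172.0], 0.7, [0.369, -0.314, 0.044]), ([205.0, 193.0], 0.65, [0.481, -0.215, 0.042]), ([211.0, 234.0], 0.55, [0.655, -0.202, 0.044])]
gauge [([269.0, 218.0], 0.84, [0.629, -0.041, 0.051])]
gauge_seat [([273.0, 199.0], 0.59, [0.603, -0.023, 0.097]), ([292.0, 177.0], 0.24, [0.42, 0.069, 0.015])]
tray_pass [([372.0, 216.0], 0.83, [0.616, 0.273, 0.003]), ([207.0, 190.0], 0.29, [0.473, -0.206, 0.041])]
tray_fail [([357.0, 175.0], 0.81, [0.421, 0.294, 0.001])]
reagent [([247.0, 274.0], 0.67, [0.81, -0.124, 0.056])]
amber [([312.0, 267.0], 0.98, [0.799, 0.044, 0.033]), ([371.0, 216.0], 0.63, [0.619, 0.266, 0.003])]
beaker [([138.0, 206.0], 0.82, [0.516, -0.413, 0.044])]
dish [([292.0, 178.0], 0.93, [0.427, 0.071, 0.017])]
marker [([241.0, 177.0], 0.52, [0.38, -0.095, 0.008])]
top 54.659431916060406 257.88815625214266 189.27944800098302 [[0.002,
[... 833 characters left out ...]
, [0.365, -0.083, 0.015])]
{'time_s': 1.1, 'qpos': array([ 1.07139850e+00,  2.99900833e-01,  1.52100729e+00, -1.94974655e-05,
        1.32068145e+00, -6.66097959e-02]), 'joint_vel': array([-4.96187413e-04, -4.38388797e-04, -6.74185618e-05, -4.37140115e-04,
        1.80740692e-04, -2.21039894e-03]), 'tau': array([ 8.11299087e-04, -5.31673515e+01, -3.52920592e+01,  7.08894222e-02,
        2.13257235e-02,  1.03658564e-06]), 'ee_pos': array([0.23068051, 0.49927701, 0.18524204]), 'eef_rot': array([ 3.14157360e+00, -1.81747242e-06,  1.13801313e+00]), 'force': array([-0.80788129,  0.08639436, -0.34129823]), 'moment': array([ 0.0401585 ,  0.00641351, -0.01023841]), 'grip_width': 0.09404770865956004}
```

View pics/top0.png

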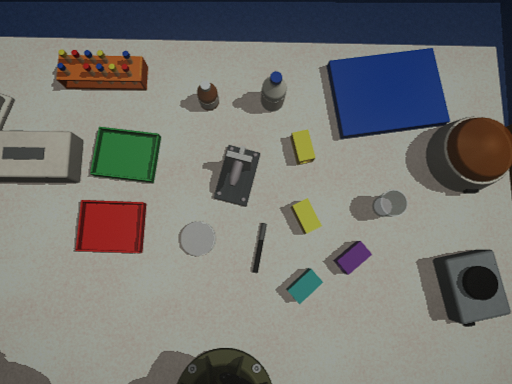

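View pics/scene0.png

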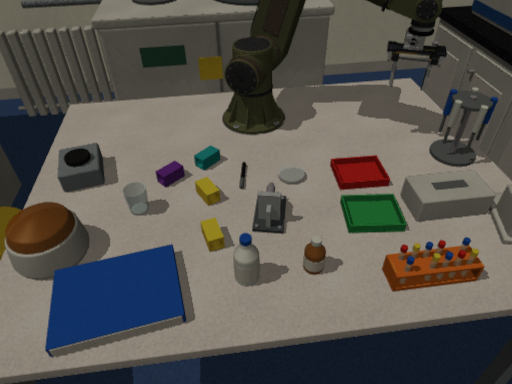

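```bash
python3 - <<'E'
from h import *
for n in ("top","scene"):
    im,d,P=snap(n)
    hsv=cv2.cvtColor(im,cv2.COLOR_RGB2HSV)
    for c,lo,hi,zr in (("yellow",18,36,(.035,.055)),("green",45,75,(.02,.04)),("red",0,8,(.02,.04))):
        m=((hsv[...,0]>=lo)&(hsv[...,0]<=hi)&(hsv[...,1]>110)&(hsv[...,2]>60)&(P[...,2]>zr[0])&(P[...,2]<zr[1])).astype(np.uint8)
        k,l,s,ce=cv2.connectedComponentsWithStats(m)
        for i in range(1,k):
            if s[i,4]>60:
                Q=P[l==i]; r=cv2.minAreaRect((Q[:,:2]*1000).astype(np.float32))
                print(n,c,ce[i].round(),s[i,4],Q.mean(0).round(4),"rect mm",np.round(r[0],1),np.round(r[1],1),round(r[2],1))
    # gauge plate top
    for nm,a,b in (("plate",.1,.118),("pin",.088,.1005)):
        m=(P[...,2]>a)&(P[...,2]<b)&(P[...,0]>.45)&(P[...,0]<.7)&(abs(P[...,1]+.03)<.06)
        Q=P[m]; 
        if len(Q)>20:
            r=cv2.minAreaRect((Q[:,:2]*1000).astype(np.float32)); print(n,nm,len(Q),Q.mean(0).round(4),np.round(r[0],1),np.round(r[1],1),round(r[2],1))
    m=(abs(P[...,2])<.01)&(P[...,0]>.3)&(P[...,0]<.5)&(P[...,1]>-.05)&(P[...,1]<.0);print(n,'bench z',np.median(P[m][:,2]))
E
```

```text
top yellow [303. 145.] 505 [ 0.6376 -0.1997  0.0461] rect mm [ 638.6 -199.5] [80.5 44.4] 13.3
top yellow [306. 215.] 533 [ 0.4527 -0.205   0.0463] rect mm [ 453.6 -204.9] [78.7 44.5] 26.9
top green [127. 154.] 385 [0.6127 0.2629 0.0307] rect mm [615.7 269.4] [159.2 129.4] 83.7
top red [109. 226.] 549 [0.4247 0.2977 0.0298] rect mm [425.2 296.5] [161.5 129.2] 88.1
top plate 234 [ 0.5839 -0.0308  0.1092] [566.4 -26.3] [63.6 65. ] 76.7
top pin 244 [ 0.5561 -0.0237  0.0959] [554.1 -26.6] [62.6 65.2] 81.0
top bench z 0.0021191223680120386
scene yellow [207. 187.] 276 [ 0.4583 -0.2064  0.0425] rect mm [ 454.8 -207.2] [84.7 45.1] 26.9
scene yellow [211. 230.] 374 [ 0.6433 -0.2009  0.0429] rect mm [ 640.7 -201.3] [84.1 44.6] 12.9
scene green [372. 211.] 227 [0.6231 0.2651 0.0283] rect mm [616.3 268.8] [160.9 134.1] 84.2
scene red [360. 171.] 375 [0.4322 0.2964 0.0257] rect mm [426.3 294.8] [161.6 137.4] 87.8
scene plate 134 [ 0.5952 -0.033   0.1071] [593.4 -33.2] [61.9 20.1] 76.8
scene pin 143 [ 0.5765 -0.0294  0.0941] [564.1 -25.5] [61.5 79.5] 76.2
scene bench z -0.0009562390432908963
```

Candidates in top0: yellow (303,145) and yellow (306,215), both 80x44 blocks and the only yellow ones. Purple (353,257) and turquoise (305,286) are the look-alikes. The gauge is at (238,172), the green tray at (127,154) and the red tray at (110,226). I'll go over the near yellow one and confirm it with an enlarged wrist view.

```bash
python3 -m inch '[-3.9,3.55,-0.6,0,0,0,1,-3.9,3.55,-0.6,0,0,0,1,-3.9,3.55,-0.6,0,0,0,1,-3.9,3.55,-0.6,0,0,0,1,-3.9,3.55,-0.6,0,0,0,1,-3.9,3.55,-0.6,0,0,0,1,-3.9,3.55,-0.6,0,0,0,1,-3.9,3.55,-0.6,0,0,0,1,-3.9,3.55,-0.6,0,0,0,1,-3.9,3.55,-0.6,0,0,0,1,-3.9,3.55,-0.6,0,0,0,1,-3.9,3.55,-0.6,0,0,0,1,-3.9,3.55,-0.6,0,0,0,1,-3.9,3.55,-0.6,0,0,0,1]' 15
python3 -m inch '[0,0,0,0,0,0.18,1,0,0,0,0,0,0.18,1,0,0,0,0,0,0.18,1,0,0,0,0,0,0.18,1,0,0,0,0,0,0.18,1,0,0,0,0,0,0.18,1,0,0,0,0,0,0.18,1,0,0,0,0,0,0.18,1,0,0,0,0,0,0.18,1,0,0,0,0,0,0.18,1,0,0,0,0,0,0.18,1,0,0,0,0,0,0.18,1,0,0,0,0,0,0.08,1,0,0,0,0,0,0,1]'
cat >> h.py <<'E'
def rects(n,save=None):
    im,d,P=snap(n,save); hsv=cv2.cvtColor(im,cv2.COLOR_RGB2HSV)
    for c,lo,hi,zr in (("yellow",18,36,(.03,.16)),("green",45,75,(.02,.04)),("red",0,8,(.02,.04))):
        m=((hsv[...,0]>=lo)&(hsv[...,0]<=hi)&(hsv[...,1]>110)&(hsv[...,2]>60)&(P[...,2]>zr[0])&(P[...,2]<zr[1])).astype(np.uint8)
        k,l,s,ce=cv2.connectedComponentsWithStats(m)
        for i in range(1,k):
            if s[i,4]>150:
                Q=P[l==i]; t=np.percentile(Q[:,2],90); Q=Q[Q[:,2]>t-.008]
                r=cv2.minAreaRect((Q[:,:2]*1000).astype(np.float32))
                print(n,c,ce[i].round(),s[i,4],"top z",Q[:,2].mean().round(4),"rect mm",np.round(r[0],1),np.round(r[1],1),round(r[2],1))
    return im,d,P
E
python3 - <<'E'
from h import *
o=ctrl.get_obs();print(o["ee_pos"],o["eef_rot"],o["qpos"].round(2))
p=ctrl.camera_params("wrist");print(p["vertical_fov"],np.round(p["mount"],3))
rects("wrist","w1")
E
```

```text
time_s: 2.95
ee_pos: [0.4531, -0.2067, 0.2696]
eef_rot: [3.141, -0.0, 1.138]
force: [-0.1, -0.2, 0.5]
grip_width: 0.094
time_s: 4.7
ee_pos: [0.4528, -0.2048, 0.2693]
eef_rot: [-3.142, -0.0, -1.101]
force: [0.1, -0.1, 0.2]
grip_width: 0.0941
[ 0.45284303 -0.20482064  0.26928142] [-3.14157792e+00 -6.64190782e-05 -1.10134175e+00] [-0.5   0.13  1.54 -0.    1.48  0.6 ]
71.16213140695712 [[ 1.    -0.    -0.    -0.   ]
 [ 0.     0.964  0.265 -0.077]
 [ 0.    -0.265  0.964 -0.2  ]
 [ 0.     0.     0.     1.   ]]
wrist yellow [307.  53.] 1923 top z 0.0447 rect mm [ 639.7 -199.6] [80.4 43.7] 13.4
wrist yellow [252. 168.] 1343 top z 0.0448 rect mm [ 454.2 -205.5] [80.  42.8] 26.4
```

View pics/w1.png

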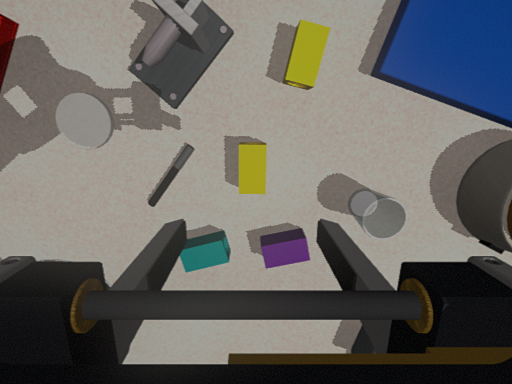

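Confirmed: (252,168) is a yellow sleeve lying clear. The other yellow one is at (307,53). Purple (285,248) and turquoise (205,252) stay put. Next I descend and grip it.

```bash
python3 -m inch '[0.1,-0.1,4,0,0,0,1,0,0,4,0,0,0,1,0,0,4,0,0,0,1,0,0,4,0,0,0,1,0,0,4,0,0,0,1,0,0,3,0,0,0,1,0,0,1.8,0,0,0,1,0,0,1,0,0,0,1,0,0,0,0,0,0,1,0,0,0,0,0,0,0,0,0,0,0,0,0,0,0,0,0,0,0,0,0,0,0,0,0,0,0,0,0,0,0,0,0,0,0,0,0,0,0,0,0,0]' 15
python3 -m inch '[0,0,-2,0,0,0,0,0,0,-4,0,0,0,0,0,0,-4,0,0,0,0,0,0,-4,0,0,0,0,0,0,-2,0,0,0,0,0,0,0,0,0,0,0]'
python3 - <<'E'
from h import *
o=ctrl.get_obs();print(o["ee_pos"],o["eef_rot"],o["qpos"].round(2))
im,d,P=rects("wrist","w2")
# gauge from wrist: base top, plate top
for n in("wrist","scene","top"):
  if n!="wrist": im,d,P=snap(n)
  box=(P[...,0]>.43)&(P[...,0]<.72)&(abs(P[...,1]+.03)<.11)&(d>0)
  for nm,a,b in (("plate",.104,.118),("base",.008,.02)):
    Q=P[box&(P[...,2]>a)&(P[...,2]<b)]
    if len(Q)>30: r=cv2.minAreaRect((Q[:,:2]*1000).astype(np.float32));print(n,nm,len(Q),Q.mean(0).round(4),np.round(r[0],1),np.round(r[1],1),round(r[2],1))
E
```

```text
time_s: 6.62
ee_pos: [0.4542, -0.2053, 0.0113]
eef_rot: [-3.142, -0.0, -1.102]
force: [0.5, 0.1, 1.1]
grip_width: 0.0438
time_s: 7.38
ee_pos: [0.4546, -0.2055, 0.1722]
eef_rot: [-3.14, -0.002, -1.102]
force: [0.3, -0.6, -2.0]
grip_width: 0.0435
[ 0.45463376 -0.20549159  0.17219014] [-3.14028190e+00 -1.93293444e-03 -1.10197245e+00] [-0.5   0.2   1.68 -0.    1.26  0.6 ]
wrist yellow [322.  37.] 3137 top z 0.0447 rect mm [ 638.6 -199.8] [78.5 43.7] 13.5
wrist base 6612 [ 0.5406 -0.0309  0.0149] [521.3  -4.4] [198.  182.6] 5.2
scene plate 113 [ 0.5946 -0.0332  0.1083] [593.2 -33.1] [62.3 18.4] 75.9
scene base 584 [ 0.5834 -0.0264  0.013 ] [540.7 -11.8] [219.8 183.8] 0.3
top plate 179 [ 0.5899 -0.0318  0.1117] [590.5 -31.9] [63.7 16.6] 76.4
top base 1293 [ 0.5443 -0.0225  0.016 ] [539. -12.] [214.2 182.9] 0.3
```

```bash
python3 -m inch '[0,0,0,0,0,0.176,0,0,0,0,0,0,0.176,0,0,0,0,0,0,0.176,0,0,0,0,0,0,0.175,0,-4,1,0,0,0,0,0,-4,1,0,0,0,0,0,-4,1,0,0,0,0,0,-4,1,0,0,0,0,0,-4,1,0,0,0,0,0,0,0,0,0,0,0,0]'
python3 - <<'E'
from h import *
o=ctrl.get_obs();print(o["ee_pos"],o["eef_rot"],o["qpos"].round(2))
im,d,P=snap("wrist","w3")
np.savez("w3.npz",P=P,d=d)
box=(P[...,0]>.48)&(P[...,0]<.72)&(abs(P[...,1]+.03)<.09)&(d>0)
for nm,a,b in (("plate",.106,.116),("pinTop",.09,.103)):
    Q=P[box&(P[...,2]>a)&(P[...,2]<b)&(P[...,0]<.61)]
    if len(Q)>30: r=cv2.minAreaRect((Q[:,:2]*1000).astype(np.float32));print(nm,len(Q),Q.mean(0).round(4),np.round(r[0],1),np.round(r[1],1),round(r[2],1))
print(ctrl.place_of("wrist","gauge_seat")[:2])
E
```

```text
time_s: 8.78
ee_pos: [0.4514, 0.0028, 0.1702]
eef_rot: [3.14, -0.0, -1.802]
force: [0.8, 0.1, -0.9]
grip_width: 0.044
[0.45141476 0.00275436 0.17021132] [ 3.13979676e+00 -1.26461809e-04 -1.80192388e+00] [-0.08  0.09  1.8   0.    1.25  1.73]
plate 1537 [ 0.5906 -0.0319  0.1105] [591.1 -32.2] [63.2 16.5] 76.1
pinTop 1745 [ 0.5592 -0.0239  0.0962] [554.  -22.6] [62.2 62. ] 75.7
[{'centre': [250.8, 55.0], 'score': 0.87}]
```

View pics/w3.png

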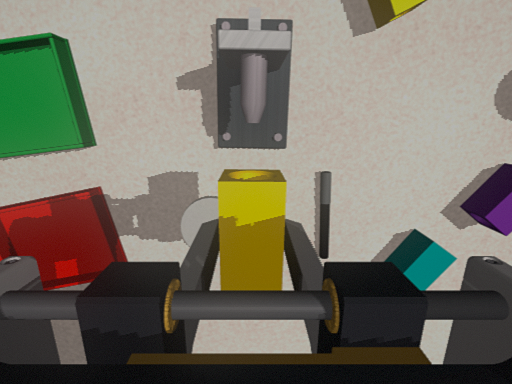

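The wrist view shows the sleeve held square at (252,235). The pin is straight ahead from (255,55) to (254,122), and the plate is at row 40. Next I measure both in the tool frame.

```bash
cat >> h.py <<'E'
def fit():
    o=ctrl.get_obs(); im,d,P=snap("wrist"); Rt=R.from_euler('xyz',o["eef_rot"]).as_matrix()
    T=(P-o["ee_pos"])@Rt   # tool coords
    hsv=cv2.cvtColor(im,cv2.COLOR_RGB2HSV)
    y=(hsv[...,0]>=18)&(hsv[...,0]<=36)&(hsv[...,1]>110)&(abs(T[...,0])<.04)&(abs(T[...,1])<.06)&(d>0)
    Q=T[y]; zt=np.percentile(Q[:,2],20); S=Q[abs(Q[:,2]-zt)<.004]
    print("sleeve tool: x range",np.percentile(S[:,0],[1,99]).round(4),"y min",np.percentile(S[:,1],1).round(4),"top z",zt.round(4),"world z",np.median(P[y][abs(Q[:,2]-zt)<.004][:,2]).round(4))
    A=np.c_[S[:,:2],np.ones(len(S))];print("sleeve top slope x,y",np.linalg.lstsq(A,S[:,2],rcond=None)[0].round(3))
    # edges -> yaw
    for s in (.2,):
        ys=np.linspace(S[:,1].min()+.003,S[:,1].max()-.003,12); mid=[];yy=[]
        for a in ys:
            q=S[abs(S[:,1]-a)<.002]
            if len(q)>15: mid.append((q[:,0].min()+q[:,0].max())/2);yy.append(a)
        if len(yy)>2: c=np.polyfit(yy,mid,1);print("sleeve axis slope",c.round(4))
    w=(P[...,2]>.088)&(P[...,2]<.103)&(P[...,0]<.61)&(P[...,0]>.47)&(abs(P[...,1]+.02)<.06)&(d>0)&~y
    pl=(P[...,2]>.105)&(P[...,2]<.118)&(P[...,0]<.63)&(P[...,0]>.55)&(abs(P[...,1]+.03)<.06)&(d>0)&~y
    Q=T[pl]
    if len(Q)>50:
        r=cv2.minAreaRect((Q[:,:2]*1000).astype(np.float32));print("plate tool",np.round(r[0],1),np.round(r[1],1),round(r[2],2))
        face=np.percentile(Q[:,1],99); print("plate face y",face.round(4), "mid x",((Q[:,0].min()+Q[:,0].max())/2).round(4))
    q=T[w]; q=q[(abs(q[:,0])<.03)]
    print("seat-ish pin pts",len(q))
    mid=[];yy=[];zz=[]
    for a in np.arange(-.16,.0,.006):
        g=q[abs(q[:,1]-a)<.003]
        if len(g)>20:
            zt=np.percentile(g[:,2],5); k=g[g[:,2]<zt+.004]
            mid.append((np.percentile(k[:,0],2)+np.percentile(k[:,0],98))/2);yy.append(a);zz.append(o["ee_pos"][2]-zt)
    print(np.c_[yy,mid,zz].round(4).tolist())
    if len(yy)>2: print("pin line x=",np.polyfit(yy,mid,1).round(4))
    return o,im,d,P,T
E
python3 -c "
from h import *
o,im,d,P,T=fit();print(o['ee_pos'],o['eef_rot'])"
```

```text
sleeve tool: x range [-0.0307  0.0395] y min -0.0201 top z -0.1448 world z 0.3161
sleeve top slope x,y [ 0.017  0.602 -0.134]
sleeve axis slope [-2.209e-01 -2.000e-04]
plate tool [  -0.4 -143.5] [63.9 16.8] 0.66
plate face y -0.1351 mid x -0.0004
seat-ish pin pts 1842
[[-0.136, -0.0007, 0.1022], [-0.13, -0.001, 0.0996], [-0.124, -0.0002, 0.0995], [-0.118, -0.0007, 0.0993], [-0.112, -0.0012, 0.0994], [-0.106, -0.0012, 0.0992], [-0.1, -0.001, 0.0992], [-0.094, -0.0012, 0.0991], [-0.088, -0.0008, 0.0985], [-0.082, -0.001, 0.0966], [-0.076, -0.0015, 0.0949]]
pin line x= [-0.0095 -0.002 ]
[0.4517074  0.00077846 0.17047518] [ 3.14033731e+00 -3.93659890e-04 -1.80414262e+00]
```

```bash
sed -i 's/(abs(T\[...,1\])<.06)&(d>0)/(abs(T[...,1])<.06)\&(T[...,2]>-.06)\&(T[...,2]<.02)\&(d>0)/' h.py
python3 -m inch '[-0.1,0,4,0,0,0,0,0,0,3.5,0,0,0,0,0,0,2.1,0,0,0,0,0,0,0,0,0,0,0,0,0,0,0,0,0,0]'
python3 -c "
from h import *
o,im,d,P,T=fit();print(o['ee_pos'],o['eef_rot'],o['force'])"
```

```text
time_s: 9.55
ee_pos: [0.4527, 0.0013, 0.076]
eef_rot: [-3.141, 0.0, -1.806]
force: [-0.1, 0.2, -1.0]
grip_width: 0.0438
sleeve tool: x range [-0.0219  0.0211] y min -0.0393 top z -0.0341 world z 0.1096
sleeve top slope x,y [ 0.    -0.001 -0.034]
sleeve axis slope [-0.0098 -0.0004]
plate tool [-1.000e-01 -1.365e+02] [ 5.7 64.3] 89.87
plate face y -0.1341 mid x -0.0001
seat-ish pin pts 4672
[[-0.136, 0.0003, 0.1022], [-0.13, -0.0, 0.099], [-0.124, -0.0006, 0.0991], [-0.118, -0.0003, 0.0991], [-0.112, -0.0003, 0.099], [-0.106, -0.0005, 0.0992], [-0.1, -0.0007, 0.0992], [-0.094, -0.0006, 0.0989], [-0.088, -0.0009, 0.0986], [-0.082, -0.0007, 0.0968], [-0.076, -0.0006, 0.0945]]
pin line x= [-0.0143 -0.002 ]
[0.45265456 0.00127254 0.07601456] [-3.14073973e+00  1.10044378e-04 -1.80590062e+00] [-0.1146224   0.18070551 -1.03823831]
```

```bash
python3 -m inch '[0,-1,0.1,0,0,0,0,0,-1,0,0,0,0,0,0,-1,0,0,0,0,0,0,-0.8,0,0,0,0,0,0,-0.8,0,0,0,0,0,0,-0.8,0,0,0,0,0,0,-0.6,0,0,0,0,0,0,0,0,0,0,0,0]'
python3 -m inch '[0,-0.3,0,0,0,0,0,0,-0.3,0,0,0,0,0,0,0,0,0,0,0,0]'
python3 -m inch '[0,-0.2,0,0,0,0,0,0,-0.2,0,0,0,0,0,0,0,0,0,0,0,0]'
python3 -c "
from h import *
o,im,d,P,T=fit();print(o['ee_pos'],o['eef_rot'],o['force'])"
```

```text
time_s: 10.6
ee_pos: [0.5108, -0.0122, 0.0741]
eef_rot: [3.142, -0.0, -1.805]
force: [-0.5, -0.2, -1.9]
grip_width: 0.0439
time_s: 10.98
ee_pos: [0.5165, -0.0135, 0.0743]
eef_rot: [-3.142, 0.0, -1.805]
force: [0.6, -0.8, -0.7]
grip_width: 0.0437
time_s: 11.35
ee_pos: [0.5204, -0.0144, 0.0742]
eef_rot: [-3.142, -0.0, -1.805]
force: [0.1, -0.5, -0.9]
grip_width: 0.0435
sleeve tool: x range [-0.022   0.0212] y min -0.0393 top z -0.0341 world z 0.1078
sleeve top slope x,y [ 0.001 -0.001 -0.034]
sleeve axis slope [-0.0107 -0.0004]
plate tool [ -0.7 -69.3] [63.4 41.8] 19.85
plate face y -0.0653 mid x 0.0006
seat-ish pin pts 1458
[[-0.064, 0.0003, 0.0992], [-0.058, 0.0005, 0.0993], [-0.052, 0.0004, 0.0991], [-0.046, 0.0, 0.099], [-0.04, 0.0004, 0.0991], [-0.01, -0.0003, 0.1026]]
pin line x= [-0.0127 -0.0003]
[ 0.52038854 -0.01442894  0.07422829] [-3.14157689e+00 -1.56658159e-05 -1.80502584e+00] [ 0.13625075 -0.47572672 -0.91215367]
```

```bash
python3 -m inch '[0,-0.2,0,0,0,0,0,0,0,0,0,0,0,0]'
python3 -m inch '[0,-0.2,0,0,0,0,0,0,0,0,0,0,0,0]'
```

```text
time_s: 11.65
ee_pos: [0.5223, -0.0149, 0.0742]
eef_rot: [-3.142, -0.0, -1.805]
force: [0.2, 0.3, -0.9]
grip_width: 0.0439
time_s: 11.9
ee_pos: [0.5243, -0.0153, 0.0742]
eef_rot: [3.142, -0.0, -1.805]
force: [-0.1, -0.2, -0.2]
grip_width: 0.0441
```

```bash
python3 -c "
from h import *
o,im,d,P,T=fit();print(o['ee_pos'],o['force'])"
```

```text
sleeve tool: x range [-0.022   0.0212] y min -0.0393 top z -0.0341 world z 0.1078
sleeve top slope x,y [-0.    -0.001 -0.034]
sleeve axis slope [-0.0109 -0.0004]
plate tool [  0.7 -69.1] [63.  37.7] 23.83
plate face y -0.0611 mid x 0.0006
seat-ish pin pts 1226
[[-0.058, 0.0003, 0.099], [-0.052, 0.0002, 0.0991], [-0.046, 0.0, 0.0991], [-0.04, 0.0, 0.099], [-0.01, -0.0003, 0.1028]]
pin line x= [-0.0125 -0.0005]
[ 0.52428233 -0.01532915  0.07421388] [-0.0983107  -0.21396691 -0.22859831]
```

```bash
python3 -m inch '[0,-0.3,0,0,0,0,0,0,-0.3,0,0,0,0,0,0,0,0,0,0,0,0]'
python3 -m inch '[0,-0.3,0,0,0,0,0,0,-0.3,0,0,0,0,0,0,-0.3,0,0,0,0,0,0,0,0,0,0,0,0]'
python3 -m inch '[0,-0.3,0,0,0,0,0,0,0,0,0,0,0,0]'
python3 -c "
from h import *
o,im,d,P,T=fit();print(o['ee_pos'],o['force'])"
```

```text
time_s: 12.32
ee_pos: [0.5302, -0.0168, 0.0742]
eef_rot: [-3.142, -0.0, -1.805]
force: [-0.8, 0.1, -0.6]
grip_width: 0.0441
time_s: 12.82
ee_pos: [0.539, -0.0189, 0.0742]
eef_rot: [-3.142, -0.0, -1.805]
force: [-0.2, -0.2, -1.8]
grip_width: 0.0441
time_s: 13.08
ee_pos: [0.5418, -0.0195, 0.0742]
eef_rot: [-3.142, 0.0, -1.805]
force: [0.0, -0.5, -1.1]
grip_width: 0.044
sleeve tool: x range [-0.022   0.0212] y min -0.0393 top z -0.0341 world z 0.1078
sleeve top slope x,y [-0.    -0.001 -0.034]
sleeve axis slope [-0.0114 -0.0004]
plate tool [ -0.9 -31.1] [66.  56.2] 0.81
plate face y -0.0093 mid x -0.0009
seat-ish pin pts 378
[[-0.058, -0.0015, 0.1024], [-0.04, 0.0009, 0.0992], [-0.01, 0.0001, 0.1028]]
pin line x= [0.027  0.0008]
[ 0.54184243 -0.01953894  0.07424134] [ 0.03836011 -0.48149911 -1.07388793]
```

```bash
python3 -m inch '[0,-0.2,0,0,0,0,0,0,0,0,0,0,0,0]'
python3 -m inch '[0,-0.1,0,0,0,0,0,0,0,0,0,0,0,0]'
python3 -m inch '[0,-0.1,0,0,0,0,0,0,0,0,0,0,0,0]'
```

```text
time_s: 13.38
ee_pos: [0.5437, -0.02, 0.0742]
eef_rot: [-3.142, 0.0, -1.805]
force: [0.6, 0.0, -0.9]
grip_width: 0.0439
time_s: 13.62
ee_pos: [0.5446, -0.0202, 0.0742]
eef_rot: [3.142, 0.0, -1.805]
force: [-0.2, -0.3, -0.8]
grip_width: 0.0437
time_s: 13.88
ee_pos: [0.5453, -0.0203, 0.0742]
eef_rot: [3.141, -0.0, -1.805]
force: [-2.7, 0.7, -0.5]
grip_width: 0.0443
```

```bash
python3 -m inch '[0,-0.1,0,0,0,0,0,0,0,0,0,0,0,0]'
python3 -c "
from h import *
o=ctrl.get_obs();print(o['ee_pos'],o['force'])
g=np.array([.6160,.2690]);c,s=np.cos(o['eef_rot'][2]),np.sin(o['eef_rot'][2])
"
```

```text
time_s: 14.12
ee_pos: [0.5454, -0.0203, 0.0742]
eef_rot: [3.139, -0.0, -1.805]
force: [-10.4, 3.0, 6.1]
grip_width: 0.0437
[ 0.5454045  -0.02025523  0.07415929] [-10.39442111   3.03635308   6.06654382]
```

```bash
python3 -m inch '[0,0.3,0,0,0,0,0,0,0.8,0,0,0,0,0,0,1.4,0,0,0,0,0,0,1.5,0,0,0,0,0,0,1.5,0,0,0,0,0,0,1.5,0,0,0,0,0,0,1.5,0,0,0,0,0,0,1.5,0,0,0,0,0,0,0,-2,0,0,0,0,0,0,-3,0,0,0,0,0,0,-3,0,0,-0.125,0,-2,-1,0,0,0,0,0,-3.5,-1.7,0,0,0,0,0,-3.5,-1.7,0,0,0,0,0,-3.5,-1.7,0,0,0,0,0,-3.5,-1.7,0,0,0,0,0,-3.5,-1.7,0,0,0,0,0,-3.5,-1.7,0,0,0,0,0,-3.5,-1.7,0,0,0,0,0,-1.8,-0.9,0,0,0,0,0]'
python3 -m inch '[0,0,0,0,0,0,0,0,0,0,0,0,0,0]'
python3 - <<'E'
from h import *
o=ctrl.get_obs();print(o["ee_pos"],o["eef_rot"],o["qpos"].round(2))
rects("wrist","w4"); rects("top"); fit()
E
```

```text
time_s: 16.62
ee_pos: [0.6175, 0.2703, 0.1537]
eef_rot: [3.142, -0.0, -1.679]
force: [-0.3, -0.3, -1.9]
grip_width: 0.0436
time_s: 16.88
ee_pos: [0.6169, 0.2681, 0.1542]
eef_rot: [3.141, -0.0, -1.68]
force: [0.7, 0.0, -1.1]
grip_width: 0.0439
[0.61690188 0.26810092 0.15420567] [ 3.1413969e+00 -2.2573346e-04 -1.6803438e+00] [ 0.36  0.6   1.16 -0.    1.38  2.04]
wrist yellow [252. 174.] 459 top z 0.1527 rect mm [652.8 264.1] [43.1  7.2] 83.0
wrist green [249. 134.] 548 top z 0.0304 rect mm [677.7 264.1] [157.3   4.8] 83.7
wrist green [188. 185.] 355 top z 0.0305 rect mm [621.5 347.2] [  9.9 123. ] 86.8
wrist green [311. 188.] 318 top z 0.0303 rect mm [605.  195.8] [  6.2 122.8] 83.8
wrist red [251. 346.] 911 top z 0.0287 rect mm [385.4 298.3] [159.6  50.8] 89.1
top yellow [303. 146.] 524 top z 0.0461 rect mm [ 638.7 -200.1] [80.2 45.2] 12.9
top green [144. 158.] 251 top z 0.0316 rect mm [613.5 250.8] [122.5 129.8] 83.4
top red [137. 224.] 223 top z 0.0312 rect mm [424.  251.6] [ 71.8 128.7] 88.8
sleeve tool: x range [-0.0219  0.0212] y min -0.0394 top z -0.034 world z 0.1881
sleeve top slope x,y [-0.    -0.001 -0.034]
sleeve axis slope [-0.0058 -0.0004]
seat-ish pin pts 0
[]
```

View pics/w4.png

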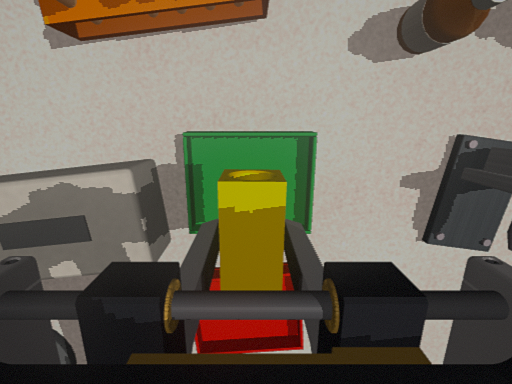

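The sleeve is centred over the green tray: the tray spans columns 185-315 and the sleeve is at 252. I'll lower it and lay it down.

```bash
python3 -m inch '[0,0,4,0,0,0,0,0,0,4,0,0,0,0,0,0,3,0,0,0,0,0,0,1.5,0,0,0,0,0,0,0.8,0,0,0,0,0,0,0.3,0,0,0,0,0,0,0.1,0,0,0,0,0,0,0,0,0,0,0]'
python3 -m inch '[0,0,0.1,0,0,0,0,0,0,0,0,0,0,0]'
```

```text
time_s: 18.02
ee_pos: [0.6176, 0.2689, 0.0179]
eef_rot: [-3.141, 0.0, -1.68]
force: [0.4, -0.5, -1.3]
grip_width: 0.0438
time_s: 18.27
ee_pos: [0.6173, 0.2688, 0.0163]
eef_rot: [-3.141, 0.0, -1.68]
force: [0.5, 0.1, -1.2]
grip_width: 0.0439
```

```bash
python3 -m inch '[0,0,0.1,0,0,0,0,0,0,0,0,0,0,0.58,0,0,0,0,0,0,0.58,0,0,0,0,0,0,0.58,0,0,-1,0,0,0,0.58,0,0,-3,0,0,0,0.58,0,0,-4,0,0,0,0.58,0,0,-5,0,0,0,1,0,0,-5,0,0,0,1,0,0,-1,0,0,0,1]'
python3 -c "
from h import *
rects('wrist')"
python3 -m inch '[2.4,-0.4,0,0,0,0,1,4.4,-0.7,0,0,0,0,1,4.4,-0.7,0,0,0,0,1,4.4,-0.7,0,0,0,0,1,4.4,-0.7,0,0,0,0,1,4.4,-0.7,0,0,0,0,1,4.4,-0.7,0,0,0,0,1,4.4,-0.7,0,0,0,0,1,4.4,-0.7,0,0,0,0,1,4.4,-0.7,0,0,0,0,1,4.4,-0.7,0,0,0,0,1,0,0,0,0,0,-0.17,1,0,0,0,0,0,-0.173,1,0,0,0,0,0,0,1,0,0,0,0,0,0,1]'
python3 -c "
from h import *
o=ctrl.get_obs();print(o['ee_pos'],o['eef_rot'],o['qpos'].round(2));rects('wrist','w5');rects('top')"
```

```text
time_s: 19.52
ee_pos: [0.6183, 0.2692, 0.2102]
eef_rot: [-3.136, 0.003, -1.68]
force: [0.7, 0.1, -0.1]
grip_width: 0.0813
wrist yellow [252. 178.] 1817 top z 0.0498 rect mm [617. 269.] [43.4 79.9] 83.9
wrist green [246. 179.] 1241 top z 0.0303 rect mm [615.5 271.1] [158.1 127.2] 83.7
wrist red [245. 263.] 809 top z 0.0293 rect mm [458.6 296. ] [159.4  65.9] 87.5
wrist red [247. 324.] 565 top z 0.0288 rect mm [365.  298.6] [158.7  18.9] 83.9
time_s: 21.45
ee_pos: [0.6398, -0.2009, 0.2045]
eef_rot: [3.141, 0.001, -1.341]
force: [0.1, -0.6, 0.1]
grip_width: 0.0939
[ 0.63978051 -0.20087414  0.20450596] [ 3.14058902e+00  5.83032182e-04 -1.34123839e+00] [-0.36  0.57  1.1  -0.    1.48  0.98]
wrist yellow [251. 177.] 1806 top z 0.0449 rect mm [ 639.9 -199.1] [79.  42.8] 13.9
top yellow [123. 152.] 608 top z 0.0508 rect mm [616.4 268.6] [45.3 80. ] 83.5
top green [124. 154.] 450 top z 0.0312 rect mm [615.2 269.5] [159.4 130.2] 83.7
top red [108. 225.] 567 top z 0.0311 rect mm [424.8 296.3] [161.2 129.3] 88.3
```

View pics/w5.png

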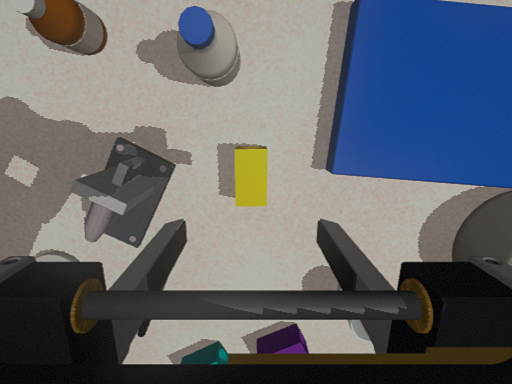

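w5 shows the second yellow sleeve at (251,177), square to the jaws and clear of the reagent bottle (208,45). The first one lies flat in the green tray (top z 50 mm). Next I grip the second.

```bash
python3 -m inch '[-0.1,0,4,0,0,0,1,0,0,4,0,0,0,1,0,0,4,0,0,0,1,0,0,4,0,0,0,1,0,0,2.3,0,0,0,1,0,0,1,0,0,0,1,0,0,0,0,0,0,1,0,0,0,0,0,0,0,0,0,0,0,0,0,0,0,0,0,0,0,0,0,0,0,0,0,0,0,0,0,0,0,0,0,0,0,0,0,0,0,0,0,0]' 15
python3 -m inch '[0,0,-2,0,0,0,0,0,0,-4,0,0,0,0,0,0,-5,0,0,0,0,0,0,-5,0,0,0,0,0,0,0,0,0,0,0]'
```

```text
time_s: 23.18
ee_pos: [0.6401, -0.1996, 0.0123]
eef_rot: [-3.142, -0.0, -1.337]
force: [-0.4, 0.3, 0.4]
grip_width: 0.044
time_s: 23.8
ee_pos: [0.6416, -0.2, 0.1784]
eef_rot: [-3.134, -0.005, -1.337]
force: [-0.1, -0.5, -1.5]
grip_width: 0.0441
```

```bash
python3 -m inch '[0,0,0,0,0,0.156,0,0,0,0,0,0,0.156,0,0,0,0,0,0,0.156,0,-1,1.5,0,0,0,0,0,-2.6,3.9,0,0,0,0,0,-2.6,3.9,0,0,0,0,0,-2.6,3.9,0,0,0,0,0,-2.6,3.9,0,0,0,0,0,-2.6,3.9,0,0,0,0,0,-1.3,1.9,0,0,0,0,0,0,0,4,0,0,0,0,0,0,4,0,0,0,0,0,0,2.2,0,0,0,0,0,0,0,0,0,0,0,0,0,0,0,0,0,0]'
python3 -c "
from h import *
o,im,d,P,T=fit();print(o['ee_pos'],o['eef_rot'],o['force'])"
```

```text
time_s: 25.68
ee_pos: [0.4532, 0.0024, 0.0712]
eef_rot: [-3.141, 0.0, -1.805]
force: [0.4, 1.0, -0.9]
grip_width: 0.0434
sleeve tool: x range [-0.022   0.0211] y min -0.0393 top z -0.0331 world z 0.1039
sleeve top slope x,y [-0.    -0.001 -0.033]
sleeve axis slope [-0.0015 -0.0005]
plate tool [   1.3 -135.7] [63.5  4.1] 0.5
plate face y -0.1337 mid x 0.0013
seat-ish pin pts 4967
[[-0.136, 0.0001, 0.1022], [-0.13, 0.0011, 0.0992], [-0.124, 0.0011, 0.099], [-0.118, 0.0006, 0.0991], [-0.112, 0.0006, 0.0991], [-0.106, 0.0009, 0.0991], [-0.1, 0.0003, 0.0989], [-0.094, 0.0009, 0.0989], [-0.088, 0.0006, 0.0986], [-0.082, 0.0007, 0.0966], [-0.076, 0.0006, 0.0946]]
pin line x= [-0.0008  0.0006]
[0.45321296 0.00240967 0.07119147] [-3.14058189e+00  1.62472022e-04 -1.80503384e+00] [ 0.39636742  0.97616426 -0.86322697]
```

```bash
python3 -m inch '[0.1,0,-0.4,0,0,0,0,0,0,0,0,0,0,0,0,-1,0,0,0,0,0,0,-1,0,0,0,0,0,0,-1,0,0,0,0,0,0,-0.8,0,0,0,0,0,0,-0.8,0,0,0,0,0,0,-0.8,0,0,0,0,0,0,-0.6,0,0,0,0,0,0,0,0,0,0,0,0]'
python3 -m inch '[0,-0.3,0,0,0,0,0,0,-0.2,0,0,0,0,0,0,0,0,0,0,0,0]'
python3 -m inch '[0,-0.15,0,0,0,0,0,0,0,0,0,0,0,0]'
python3 -m inch '[0,-0.1,0,0,0,0,0,0,0,0,0,0,0,0]'
```

```text
time_s: 26.98
ee_pos: [0.5112, -0.0125, 0.0742]
eef_rot: [3.142, -0.0, -1.805]
force: [-0.6, 0.6, -0.6]
grip_width: 0.0438
time_s: 27.35
ee_pos: [0.5159, -0.0136, 0.0743]
eef_rot: [-3.142, -0.0, -1.805]
force: [-0.3, -0.2, -0.5]
grip_width: 0.0439
time_s: 27.6
ee_pos: [0.5173, -0.0139, 0.0743]
eef_rot: [-3.142, -0.0, -1.805]
force: [1.0, -0.8, -1.0]
grip_width: 0.0437
time_s: 27.85
ee_pos: [0.5183, -0.0142, 0.0743]
eef_rot: [-3.142, 0.0, -1.805]
force: [0.7, 0.1, -1.6]
grip_width: 0.0439
```

```bash
python3 -m inch '[0,-0.1,-0.05,0,0,0,0,0,0,0,0,0,0,0]'
python3 -m inch '[0,-0.1,0,0,0,0,0,0,0,0,0,0,0,0]'
python3 -m inch '[0,-0.1,0,0,0,0,0,0,0,0,0,0,0,0]'
```

```text
time_s: 28.1
ee_pos: [0.5193, -0.0144, 0.0748]
eef_rot: [-3.141, 0.0, -1.805]
force: [-0.0, 1.1, -2.3]
grip_width: 0.0438
time_s: 28.35
ee_pos: [0.5201, -0.0146, 0.0747]
eef_rot: [3.141, 0.0, -1.805]
force: [-1.3, -0.2, -0.1]
grip_width: 0.0436
time_s: 28.6
ee_pos: [0.5203, -0.0147, 0.0747]
eef_rot: [3.139, -0.0, -1.805]
force: [-8.5, 2.2, 4.8]
grip_width: 0.0436
```

```bash
python3 -c "
from h import *
fit()"
python3 -m inch '[0,0.3,0,0,0,0,0,0,0.8,0,0,0,0,0,0,1.4,0,0,0,0,0,0,1.5,0,0,0,0,0,0,1.5,0,0,0,0,0,0,1.5,0,0,0,0,0,0,0.5,0,0,0,0,0,0,0,-2,0,0,0,0,0,0,-3,0,0,-0.1,0,0,0,-3,0,0,-0.1,0,-1.8,0.2,0,0,0,0,0,-3.6,0.4,0,0,0,0,0,-3.6,0.4,0,0,0,0,0,-3.6,0.4,0,0,0,0,0,-3.6,0.4,0,0,0,0,0,-3.6,0.4,0,0,0,0,0,-3.6,0.4,0,0,0,0,0,-3.6,0.4,0,0,0,0,0,-2.2,0.2,0,0,0,0,0,0,0,0,0,0,0,0]'
python3 -c "
from h import *
o=ctrl.get_obs();rects('wrist','w6');fit();o=ctrl.get_obs();print(o['ee_pos'],o['eef_rot'],o['qpos'].round(2))"
```

```text
sleeve tool: x range [-0.022   0.0212] y min -0.0393 top z -0.0332 world z 0.1073
sleeve top slope x,y [ 0.001 -0.008 -0.033]
sleeve axis slope [-0.0043 -0.0004]
plate tool [  0.4 -73. ] [15.9 64.3] 89.94
plate face y -0.0653 mid x 0.0004
seat-ish pin pts 1454
[[-0.064, 0.0, 0.0992], [-0.058, 0.0001, 0.0991], [-0.052, -0.0003, 0.0992], [-0.046, -0.0003, 0.0992], [-0.04, -0.0003, 0.0993], [-0.01, -0.0002, 0.1028]]
pin line x= [-0.0047 -0.0004]
time_s: 31.15
ee_pos: [0.426, 0.2964, 0.1545]
eef_rot: [3.141, -0.0, -1.603]
force: [0.1, 0.1, -1.3]
grip_width: 0.0437
wrist yellow [271.  23.] 2084 top z 0.0497 rect mm [597.2 271.4] [44.  41.5] 83.3
wrist yellow [252. 174.] 431 top z 0.1519 rect mm [462.1 295.5] [42.7  7.5] 87.3
wrist green [240.  57.] 976 top z 0.0303 rect mm [559.7 288.8] [169.4  63.4] 60.7
wrist green [339.  36.] 282 top z 0.0305 rect mm [584.6 196.8] [ 4.7 73.2] 83.4
wrist red [251. 168.] 1617 top z 0.03 rect mm [424.8 296.8] [159.3 129.2] 88.2
sleeve tool: x range [-0.0219  0.0212] y min -0.0394 top z -0.0331 world z 0.1871
sleeve top slope x,y [ 0.001 -0.002 -0.033]
sleeve axis slope [-0.0041 -0.0004]
seat-ish pin pts 0
[]
[0.42627417 0.29501739 0.15460222] [ 3.14149269e+00 -2.88624727e-04 -1.60486448e+00] [ 0.53  0.26  1.65 -0.    1.24  2.14]
```

View pics/w6.png

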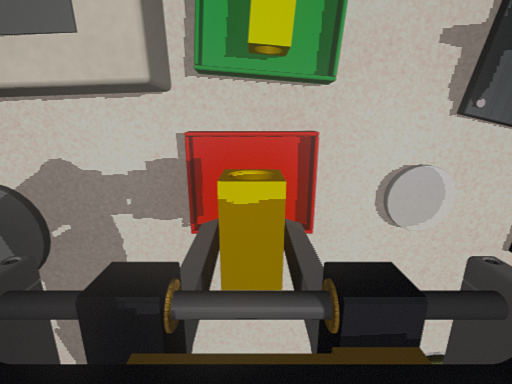

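The sleeve is centred over the red tray (tray columns 187-317, sleeve at 252). The first sleeve is visible in the green tray. I'll lay this one down and retreat.

```bash
python3 -m inch '[0,0,4,0,0,0,0,0,0,4,0,0,0,0,0,0,3,0,0,0,0,0,0,1.5,0,0,0,0,0,0,0.8,0,0,0,0,0,0,0.3,0,0,0,0,0,0,0.1,0,0,0,0,0,0,0,0,0,0,0]'
python3 -m inch '[0,0,0.1,0,0,0,0,0,0,0,0,0,0,0,0,0,0,0,0,0,0.58,0,0,0,0,0,0,0.58,0,0,0,0,0,0,0.58,0,0,-1,0,0,0,0.58,0,0,-3,0,0,0,0.58,0,0,-4,0,0,0,0.58,0,0,-5,0,0,0,0.58,0,0,-4,0,0,0,0.58,0,0,0,0,0,0,0.58]'
python3 - <<'E'
from h import *
rects('wrist'); im,d,P=rects('top','end')
rects('scene')
for l in ["reagent","amber","beaker","dish","marker"]:
    r=ctrl.place_of("top",l); print(l,[np.round(x["centre"]).tolist() for x in r[:1]])
E
```

```text
time_s: 32.25
ee_pos: [0.4265, 0.2956, 0.0183]
eef_rot: [-3.141, 0.0, -1.605]
force: [-0.2, -0.1, -1.0]
grip_width: 0.0438
time_s: 33.62
ee_pos: [0.4272, 0.2961, 0.1903]
eef_rot: [-3.137, 0.003, -1.605]
force: [0.0, 0.1, -0.4]
grip_width: 0.0545
wrist yellow [269.  28.] 2229 top z 0.0497 rect mm [605.1 270.6] [43.8 57.2] 83.3
wrist yellow [252. 181.] 2029 top z 0.0498 rect mm [425.8 295.8] [43.8 80.5] 88.3
wrist green [261.  56.] 1176 top z 0.0302 rect mm [598.2 272.7] [158.2  95.3] 83.8
wrist red [251. 163.] 1248 top z 0.0301 rect mm [427.  296.7] [158.9 125.6] 88.1
wrist red [252. 222.] 444 top z 0.0291 rect mm [363.1 299.1] [114.7   5.1] 88.1
top yellow [124. 151.] 596 top z 0.0506 rect mm [616.3 268.7] [45.3 80.4] 83.4
top yellow [108. 225.] 645 top z 0.0508 rect mm [426.2 294.8] [45.  79.8] 89.4
top green [127. 155.] 384 top z 0.0312 rect mm [615.6 269.4] [159.4 129.5] 83.6
top red [120. 231.] 392 top z 0.0314 rect mm [425.  296.4] [160.8 128.9] 88.2
scene yellow [359. 166.] 276 top z 0.0469 rect mm [427.2 293.9] [45.9 84.7] 86.8
scene yellow [372. 206.] 375 top z 0.0472 rect mm [619.3 266.7] [46.  81.8] 82.8
scene green [373. 213.] 216 top z 0.0282 rect mm [616.2 268.7] [161.7 132.5] 84.1
scene red [360. 172.] 327 top z 0.0263 rect mm [426.6 294.5] [161.5 137.1] 88.0
reagent [[272.0, 104.0]]
amber [[213.0, 106.0]]
beaker [[385.0, 205.0]]
dish [[198.0, 239.0]]
marker [[259.0, 249.0]]
```

View pics/end.png

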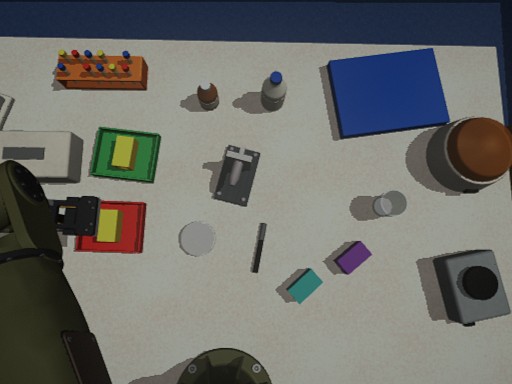

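The final picture shows a sleeve lying flat in the green tray (124,151) and one in the red tray (108,225). Nothing else has moved, and the gripper is clear.

```bash
python3 -c "
from station import ctrl
print(ctrl.hand_in())"
```

```text
the job is handed in; nothing more can be done
None
```

Both sleeves are checked, in their trays, and the job is handed in; no verdict was reported.

- **First sleeve (the one nearer the robot):** it slid fully home against the plate. Contact force was about 12 N (wrist sensor, as below), and it went 26 mm further than the other. I laid it in the green tray.
- **Second sleeve:** it stopped about 26 mm short of home, at about 10 N. I drew it off and laid it in the red tray.

**Last checks:** both sleeves lie flat (top at 50 mm above the bench, as expected) and within 2 mm of their tray centres. The gripper is open and about 0.19 m up. The bottles, beaker, dish and marker are within 3 pixels of where they started, and the purple and turquoise look-alikes are where they were. The clock stood at about 34 s of the 70 s allowed.

No check failed or disagreed beyond a few millimetres between the cameras, within their calibration.

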